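# Turn a carton against the corner post and book it in

### The arm

A 7-joint arm with a two-finger parallel gripper is mounted at the origin on the work surface. World frame = base frame: x ahead of the robot, y to its left, z up, the work surface at z = 0. Lengths are in m, angles in rad, forces in N, time in s.
With the tool pointing down it reaches from about 0.4 to 0.9 m from the base axis. Payload 5.6 kg.
Tool frame: the origin (TCP) lies on the mounting face of the last link; the fingertips stand 190 mm ahead of it and the grasp point (between the pads) lies 171 mm ahead of it (env.grasp_offset is the distance from the TCP to the grasp point, in m); y points along the fingers, x is the direction in which the jaws open and shut, and the axes are right-handed (so a half turn about y gives the same grasp; the last joint's range is limited). The gripper opens to 92 mm and grips with 3 to 60 N. Pads are 20 mm wide; open, the fingers measure 128 mm over their backs; the gripper's body (75 mm by 189 mm) begins 69 mm behind the grasp point.
Start: joints at [1.168, 0.468, -0.012, 1.603, 0.006, 1.071, -0.056], TCP at [0.229, -0.608, 0.405] pointing down, gripper open.
Joint ranges: [-2.53, 2.53], [-0.31, 2.02], [-1.57, 1.55], [0.28, 2.44], [-1.29, 4.43], [0.15, 1.84], [-2.92, 2.92]. Speed limits (rad/s): [2.57, 2.57, 3.14, 3.14, 3.14, 3.14, 3.14].

### API

Orientations are given as a rotation vector (axis times angle).
In Python, from plant import env gives the robot as it stands.
- The arm moves only by the shell command python3 -m handwheel 'ROWS' [OPENING] [FORCE]. ROWS is JSON, a list of rows, each an object with "dp": the shift along the tool's x, y, z in mm, a list of three; "roll": the turn about the tool's y in rad. A call has 1 to 20 rows; each row shifts and turns the commanded pose from where the row before left it, along the tool's axes as they then stand; what a row does not reach is not made up. A row lasts 1/12 s, in which the tool goes at most 41.7 mm and 7.16 degrees, less where a joint would pass 70% of its speed; a pose out of reach is approached as far as the arm can. A call with a gripper value outside its range is refused whole. OPENING is the finger opening in mm, from 0 to 91.9, set as the call begins (- or left out, the last holds). The fingers move at their own pace and stop on an object; FORCE is the grip in N (left out, the last holds). Time passes only in rows, so rows that do not move let the fingers close. It gives the time, the measured TCP pose, the force and the opening at its end, in the units of the state.
- env.sense(): the state, without advancing time (a new reading comes with each control period).
- env.get_image(name): name is "side" or "top"; returns (picture, depth): 400x640x3 uint8, red, green, blue; 400x640 float32, m along the optical axis (not along the pixel's ray), 0 where there is no reading.
- env.get_calibration(name): a dict with "fx", "fy", "cx", "cy" (pixels), "R" (3x3) and "t" (3): a world point X has camera coordinates R X + t. Camera axes: x right, y down, z forward; pixel columns grow to the right and rows downward; lengths in m; the calibration is good to about 2 mm. A picture is of the moment at which its call begins. get_calibration takes no time and is no camera call.
- env.hand_in(): hands the job in, once; it reports no verdict.
Trained networks look in the newest picture that a camera, given by its name, has taken for a name from the list of things; names that differ only in an ending like _2 or _b are one class to them, and where a whole thing is asked for, a point or a joint stands for the part that bears it (a point fixed in the world has none). Each returns a list of dicts, best first, with "conf" (0 to 1); they miss things now and then, are a little off and sometimes report something else, mostly with a low value. They report only what shows in the picture. A call takes as long as a camera call. They do not tell look-alikes from the thing itself.
- env.find_in(camera, query): "uv" ([column, row] in pixels, amid what is visible of it).
- env.landmark_of(camera, query): "uv" ([column, row] in pixels: a listed point, or the origin of a listed thing).
The state is a dict: "time_s": time; "joint_pos": joint angles; "joint_vel": joint speeds; "joint_torque": joint torques, N m; "tcp_pos": TCP position; "tcp_rot": TCP orientation; "ft_force": force on the tool from outside, world axes, zero at the start; "ft_torque": the same for the moment, N m; "finger_gap": finger opening in m.
Only numpy, scipy, OpenCV 4.12 (cv2) and the standard library are available. Lean on these libraries where they do the work, as an engineer would, in place of code of your own. Each camera call takes 0.05 s, during which the arm holds its last target.

### The job

The green carton lying in front of the yellow-banded steel corner post has its barcode label on the wrong side: push it against that post so that it swings a quarter turn about it, with the label coming round to face the scanner. Then slide it along the aluminium rail until it is fully home, label against the black stop bar at the scanner's foot and side flush with the rail, and press the green button all the way down to book it in, leaving the carton there. Keep the carton flat on the bench, do not press the red button, and leave the other things on the bench alone.

Things in the scene. Friction and masses are not known exactly. Their poses are not given: they have to be found in the camera images.
- carton: loose green square carton, 100 x 100 x 50 tall, about 0.35 kg (too wide to grasp: push it). Origin at the centre of its underside, z up. Barcode label (white, black bars, folded on to the lid) on its own -x side; white tape on the lid along its +y edge. Starts within 0.1 rad of the post's axes, +y side facing the post and 10 to 75 mm short of it, the post opposite the +x half of that side
- carton_label (a point): centre of the carton's label face: 50 mm along the carton's own -x from its centre, 25 mm up; axes as the carton's. The carton has to turn clockwise seen from above, so that this face ends up facing the post's +y
- post: fixed round steel corner post with a yellow band, 20 in diameter, 60 tall, in one piece with rail and scanner. Origin on its axis at bench height; z up, y along the rail towards the scanner, x away from the robot
- rail_end (a point): top of the aluminium guide rail at its scanner end. The rail is 22 tall and 12 thick and runs straight from the post (y = 5 mm) to here (y = 160 mm); its face towards the robot is flush with the post, at x = -10 mm in the post's frame. There is no rail on the robot's side
- scan_window (a point): fixed point in the plane of the front of the black stop bar (130 long, 14 tall) at the scanner's foot, over its middle, 25 mm up: x = -60, y = +165 mm in the post's frame, axes as the post's. The grey scanner (150 x 85 x 65 tall) begins 6 mm behind. The carton is home when carton_label is here: its centre is then at x = -60, y = +115 mm in the post's frame
- green_button (a joint): travel of the green push button in m: 0 up, 0.006 fully down (spring, 4 N fully down; counts as pressed beyond 0.0045)
- green_button_top (a point): centre of the green button's top face, cap 32 in diameter; it presses straight down. The green and red buttons stand in black housings beyond the rail (on the far side from the robot), 80 mm apart, in either order
- red_button (a joint): travel of the red push button, like the green one; not to be pressed
- red_button_top (a point): centre of the red button's top face
- logger: bystander: a flat white temperature logger, 55 x 75 x 16; origin at the centre of its underside; to be left alone
- small_carton: bystander: a small white and red medicine box, 50 x 110 x 36; origin at the centre of its underside; to be left alone
- spare_carton: bystander: a second green carton, 100 x 100 x 50, with no label; origin at the centre of its underside; to be left alone
- cool_pack: bystander: a flat blue cool pack, 110 x 160 x 24; origin at the centre of its underside; to be left alone
- vial_jar: bystander: a small jar with an orange cap, 50 in diameter, 70 tall; origin at the centre of its underside; to be left alone
- marker: bystander: a black marker pen, 130 long, 16 thick; origin at the centre of its underside; to be left alone
Not all that is in view belongs to the job. What is shaped like the part that bears green_button but purple is not meant.

How it is judged:
On the way, in this order (a step that is already met when the one before it is completed fails the run):
1. the carton is partly turned (20 to 75 degrees) while it bears against the corner post (angle between the x axis of carton and the x axis of post, either way round between 0.35 and 1.3 rad and contact force between carton and post above 0.3 N), for 0.05 s.
2. the carton is home: label against the scanner's stop bar, side flush with the rail (y of carton_label in the frame of scan_window above -0.005 m and x of carton_label in the frame of scan_window between -0.006 and 0.006 m and angle between the x axis of carton and the y axis of post, either way round below 0.07 rad and angle between carton's own z axis and vertical below 0.06 rad and linear speed of carton below 0.02 m/s), for 0.2 s.
3. the green button is pressed down with the carton home (value of joint green_button above 0.0045 m and y of carton_label in the frame of scan_window above -0.005 m and x of carton_label in the frame of scan_window between -0.006 and 0.006 m and angle between the x axis of carton and the y axis of post, either way round below 0.07 rad), for 0.05 s.
At the end, for the whole second after the job is handed in: The carton stands at rest flat on the bench with its label face within 5 mm of the scanner's stop bar, its side within 6 mm of the rail and within 0.07 rad of square to it, and the green button has been pressed (and let up again) (all of step 2 and value of joint green_button below 0.002 m); the robot touches nothing.
It fails at once if the red button is pressed (value of joint red_button above 0.003 m).
It fails at once if the carton is tipped or lifted off the bench (angle between carton's own z axis and vertical above 0.25 rad or height (world z) of carton above 0.02 m).
It fails at once if a bystander is moved by more than 20 mm (distance of any of logger, small_carton, spare_carton, cool_pack, vial_jar, marker from where it was at the start of the episode above 0.02 m).
It also fails if it takes over 72 s, if anything falls off the work surface, if the arm or the gripper's body presses on something with over 40 N, if the wrist force passes 120 N, or if a joint passes its speed limit or range.

## Working session

There is one attempt and no reset: what is moved stays moved. The work goes in short steps, Python scripts to look and compute and a shell command to move; the robot and the scene stay as the last step left them, time stands still between calls to the robot, and variables do not carry over. Pictures are saved under pics/ and viewed, and the job is handed in when it is done.

```bash
ls; mkdir -p pics; python3 - <<'E'
from plant import env
import cv2,numpy as np
s=env.sense()
for k in s: print(k,np.round(s[k],3))
for c in("side","top"):
    im,d=env.get_image(c); cv2.imwrite(f"pics/{c}0.png",im[...,::-1]); np.save(f"/tmp/{c}0.npy",d)
    k=env.get_calibration(c); print(c,k)
    for q in ["carton","carton_label","post","rail_end","scan_window","green_button_top","red_button_top"]:
        for f in("find_in","landmark_of"):
            try:print(q,f,[(np.round(r["uv"],1).tolist(),round(r["conf"],2)) for r in getattr(env,f)(c,q)][:4])
            except Exception as e: print(q,f,e)
E
```

```text
pics
time_s 0.0
joint_pos [ 1.168  0.468 -0.012  1.604  0.006  1.071 -0.056]
joint_vel [-0.001  0.001  0.001  0.001  0.    -0.001  0.   ]
joint_torque [ 0.0000e+00 -5.2057e+01 -1.2000e-02 -2.4374e+01 -5.7000e-02  1.7000e-02
  0.0000e+00]
tcp_pos [ 0.229 -0.608  0.404]
tcp_rot [-1.357  0.941 -0.939]
ft_force [ 0.006 -0.838  0.742]
ft_torque [ 0.032  0.061 -0.045]
finger_gap 0.092
side {'fx': 361.5030996416515, 'fy': 361.5030996416515, 'cx': 316.36103399729546, 'cy': 199.31569824814954, 'R': array([[-6.86905209e-01, -7.26747017e-01, -7.90997890e-05],
       [-3.86922065e-01,  3.65802308e-01, -8.46451409e-01],
       [ 6.15184972e-01, -5.81401277e-01, -5.32465967e-01]]), 't': array([0.33646525, 0.2671197 , 0.91122951])}
carton find_in [([337.6, 196.7], 0.58)]
carton landmark_of [([341.1, 200.9], 0.64)]
carton_label find_in [([338.5, 193.8], 0.81)]
carton_label landmark_of [([345.8, 203.4], 0.8), ([215.6, 223.9], 0.35)]
post find_in [([312.7, 199.9], 0.54)]
post landmark_of [([312.6, 208.7], 0.47)]
rail_end find_in [([279.7, 233.0], 0.72), ([368.1, 168.3], 0.34)]
rail_end landmark_of [([
[... 841 characters left out ...]
n_label find_in [([348.4, 192.5], 0.71)]
carton_label landmark_of [([345.1, 208.8], 0.77)]
post find_in [([315.7, 179.4], 0.62)]
post landmark_of [([311.2, 182.5], 0.52)]
rail_end find_in [([241.1, 199.9], 0.95)]
rail_end landmark_of [([259.1, 182.4], 0.69)]
scan_window find_in [([211.0, 138.3], 0.62), ([246.0, 199.3], 0.58)]
scan_window landmark_of [([259.6, 203.8], 0.95)]
green_button_top find_in [([248.1, 140.9], 0.63), ([264.5, 167.3], 0.56), ([278.1, 138.5], 0.44)]
green_button_top landmark_of [([472.7, 225.8], 0.68), ([246.2, 143.7], 0.65), ([265.6, 166.3], 0.62), ([278.7, 137.8], 0.48)]
red_button_top find_in [([291.4, 163.8], 0.58)]
red_button_top landmark_of [([289.8, 162.1], 0.45)]
```

View pics/side0.png

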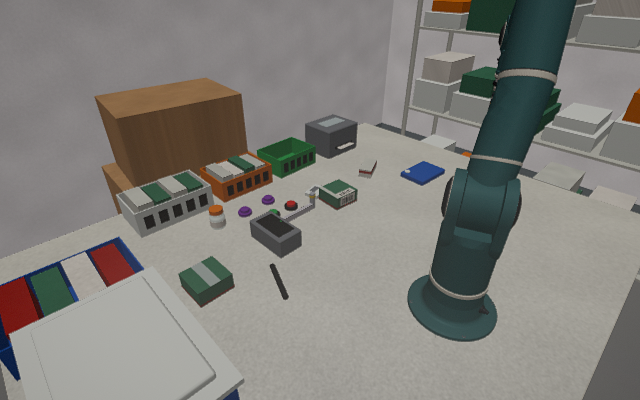

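View pics/top0.png

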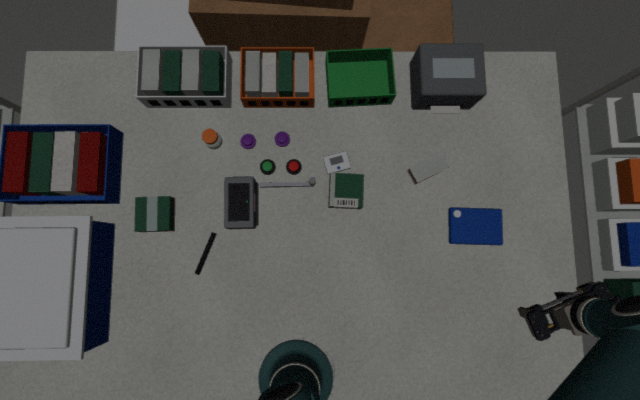

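```bash
python3 -c "
import cv2
a=cv2.imread('pics/top0.png')[110:260,190:400];cv2.imwrite('pics/top0c.png',cv2.resize(a,None,fx=3.8,fy=3.8,interpolation=2))
a=cv2.imread('pics/side0.png')[150:290,220:400];cv2.imwrite('pics/side0c.png',cv2.resize(a,None,fx=4.2,fy=4.2,interpolation=2))"
```

```text
(no output)
```

View pics/top0c.png

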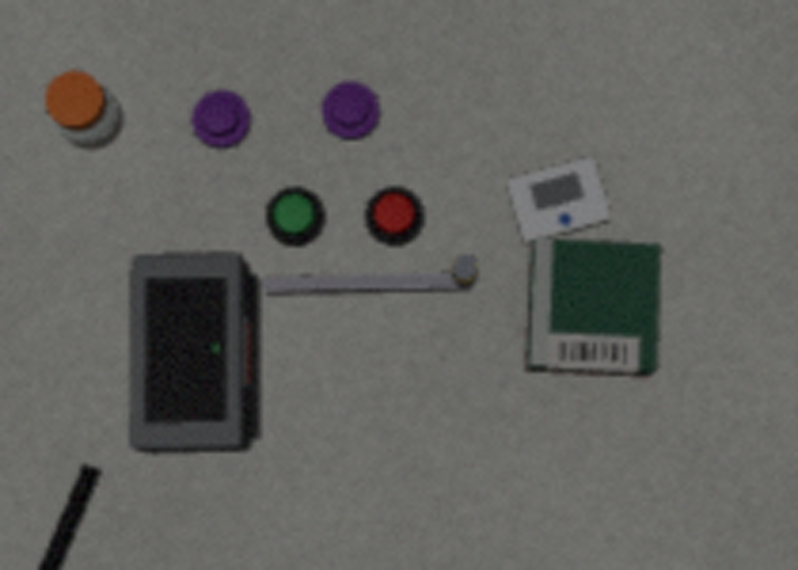

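View pics/side0c.png

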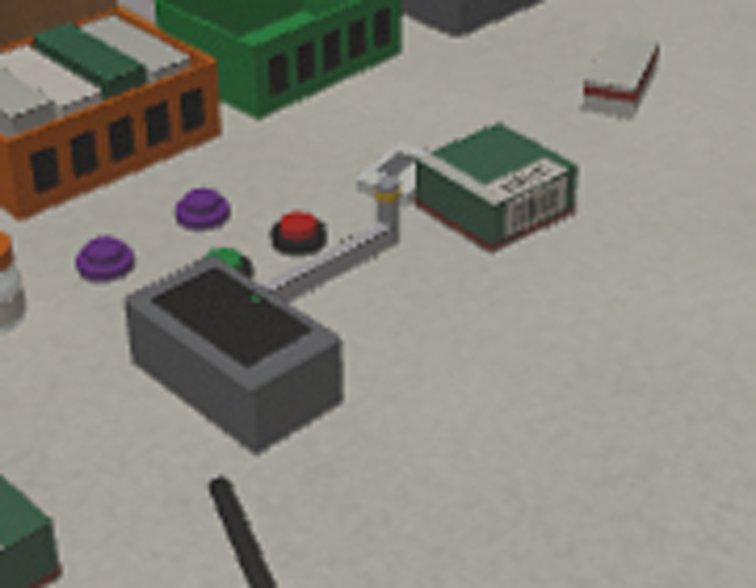

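The side and top views agree. The labelled carton is at top-view (346,191), with its tape side to the left, facing the post at (312,181). The rail runs left from the post to the scanner at (240,202). The real buttons are in black housings: green at (267,167) and red at (293,167). The purple ones at (248,141) and (282,139) are decoys. The other green carton at (154,213) has no label, so it is the spare. The logger, at (337,161), is just beyond the carton.

```bash
cat > h.py <<'E'
from plant import env
import numpy as np, cv2
from scipy.spatial.transform import Rotation as Ro
def cloud(c,d):
    k=env.get_calibration(c); v,u=np.mgrid[0:400,0:640]
    P=np.stack([(u-k["cx"])/k["fx"]*d,(v-k["cy"])/k["fy"]*d,d],-1)
    return (P-k["t"])@k["R"]
def ray(c,uv,z):
    k=env.get_calibration(c); uv=np.atleast_2d(uv)
    r=np.stack([(uv[:,0]-k["cx"])/k["fx"],(uv[:,1]-k["cy"])/k["fy"],np.ones(len(uv))],-1)@k["R"]
    o=-k["R"].T@k["t"]; return o+r*((z-o[2])/r[:,2])[:,None]
def proj(c,X):
    k=env.get_calibration(c); p=np.atleast_2d(X)@k["R"].T+k["t"]
    return np.c_[k["fx"]*p[:,0]/p[:,2]+k["cx"],k["fy"]*p[:,1]/p[:,2]+k["cy"]]
E
python3 - <<'E'
from h import *
s=env.sense(); print(Ro.from_rotvec(s["tcp_rot"]).as_matrix().round(3))
for c in("top","side"):
    d=np.load(f"/tmp/{c}0.npy"); W=cloud(c,d); im=cv2.imread(f"pics/{c}0.png")
    pts={"top":dict(lid=(350,185),post=(312,181),rail=(290,184),railend=(262,185),green=(267,166),red=(293,166),logger=(338,161),scan=(240,200),bench=(300,250)),
         "side":dict(lid=(337,189),post=(313,193),rail=(295,215),green=(274,212),red=(291,204),scan=(276,230),bench=(330,240))}[c]
    for n,(u,v) in pts.items(): print(c,n,W[v,u].round(4), im[v,u])
    for n,box,z0,z1 in ([("lid",(325,165,370,215),.042,.06),("logger",(320,145,355,176),.01,.024),("scan",(215,165,262,235),.055,.075),("railpost",(255,172,320,192),.015,.03)] if c=="top" else [("lid",(310,170,365,215),.042,.06),("scan",(245,205,305,260),.055,.075)]):
        m=np.zeros((400,640),bool); m[box[1]:box[3],box[0]:box[2]]=1
        m&=(W[...,2]>z0)&(W[...,2]<z1); p=W[m][:,:2].astype(np.float32)*1000
        if len(p)>5: print(c,n,len(p),p.mean(0).round(1),cv2.minAreaRect(p))
E
```

```text
[[ 0.352 -0.     0.936]
 [-0.936 -0.     0.352]
 [ 0.    -1.    -0.   ]]
top lid [ 0.5534 -0.1641  0.0491] [39 48 28]
top post [ 0.5635 -0.0518  0.0652] [84 77 76]
top rail [0.5613 0.014  0.0273] [99 94 95]
top railend [0.5596 0.0983 0.0229] [101  96  97]
top green [0.6169 0.0832 0.0267] [50 88 39]
top red [0.6178 0.0051 0.02  ] [ 23  24 108]
top logger [ 0.6334 -0.1324  0.0149] [64 61 61]
top scan [0.5095 0.1563 0.0659] [21 20 22]
top bench [ 0.3647 -0.0142 -0.0026] [105 109 109]
top lid 1147 [ 538.7 -152.4] ((539.482421875, -152.830322265625), (100.2590103149414, 101.40072631835938), 86.5876235961914)
top logger 428 [ 629.6 -128.1] ((629.51806640625, -126.8853988647461), (57.51421356201172, 77.00447845458984), 16.647146224975586)
top scan 1502 [503.2 160.2] ((505.04840087890625, 161.4512481689453), (150.13636779785156, 85.20266723632812), 0.6615500450134277)
top railpost 256 [563.8  38.9] ((578.4155883789062, 33.382232666015625), (55.742340087890625, 178.7197265625), 5.387998580932617)
side lid [ 0.5379 -0.1477  0.0498] [71 90 59]
side post [ 0.5643 -0.0543  0.0601] [131 127 127]
side rail [0.5562 0.0368 0.0145] [91 90 94]
side green [0.6081 0.0854 0.0238] [ 69 120  55]
side red [0.6091 0.0097 0.0219] [ 41  46 154]
side scan [0.4775 0.1757 0.0662] [42 44 46]
side bench [0.3916 0.0341 0.0008] [154 162 164]
side lid 496 [ 534.4 -142.1] ((538.9532470703125, -122.5258560180664), (162.57127380371094, 104.50851440429688), 88.92381286621094)
side scan 886 [495.2 165.6] ((502.3913269042969, 161.27725219726562), (151.9207305908203, 85.8060302734375), 0.955234944820404)
```

```bash
python3 -m handwheel '[{"dp":[0,0,0],"roll":-0.1246},{"dp":[0,0,0],"roll":-0.1246},{"dp":[0,0,0],"roll":-0.1246},{"dp":[0,0,0],"roll":-0.1246},{"dp":[0,0,0],"roll":-0.1246},{"dp":[0,0,0],"roll":-0.1246},{"dp":[0,0,0],"roll":-0.1246},{"dp":[0,0,0],"roll":-0.1246},{"dp":[0,0,0],"roll":-0.1246},{"dp":[0,0,0],"roll":-0.1246}]' 50 20
python3 -m handwheel '[{"dp":[21,0,23],"roll":0},{"dp":[21,0,23],"roll":0},{"dp":[21,0,23],"roll":0},{"dp":[21,0,23],"roll":0},{"dp":[21,0,23],"roll":0},{"dp":[21,0,23],"roll":0},{"dp":[21,0,23],"roll":0},{"dp":[21,0,23],"roll":0},{"dp":[21,0,23],"roll":0},{"dp":[21,0,23],"roll":0},{"dp":[21,0,23],"roll":0},{"dp":[21,0,23],"roll":0},{"dp":[21,0,23],"roll":0},{"dp":[21,0,23],"roll":0},{"dp":[21,0,23],"roll":0},{"dp":[0,0,0],"roll":0}]'
python3 - <<'E'
from h import *
s=env.sense(); print(s["time_s"],s["tcp_pos"],s["finger_gap"],Ro.from_rotvec(s["tcp_rot"]).as_matrix().round(3),s["joint_pos"],s["ft_force"])
d=np.load("/tmp/top0.npy"); W=cloud("top",d)
m=np.zeros((400,640),bool); m[180:190,268:303]=1; m&=(W[...,2]>.016)&(W[...,2]<.03)
p=W[m]; print(len(p)); c=np.polyfit(p[:,1],p[:,0],1); print("rail slope,x@0",c, p[:,0].min(),p[:,0].max())
m[:]=0; m[172:188,304:322]=1; m&=(W[...,2]>.05); print(len(W[m]),W[m].mean(0), W[m].min(0),W[m].max(0))
W2=cloud("side",np.load("/tmp/side0.npy")); m[:]=0; m[185:205,300:325]=1; m&=(W2[...,2]>.056)&(W2[...,1]>-.075); print(len(W2[m]),W2[m].mean(0))
E
```

```text
time_s: 2.33
tcp_pos: [0.2287, -0.6084, 0.4047]
tcp_rot: [-1.571, -0.032, 0.032]
ft_force: [0.5, -0.4, -0.2]
finger_gap: 0.0501
time_s: 3.67
tcp_pos: [0.5352, -0.2463, 0.4052]
tcp_rot: [-1.567, -0.037, 0.032]
ft_force: [0.1, 0.2, 0.2]
finger_gap: 0.0501
3.6667 [ 0.53519782 -0.24626196  0.40516184] 0.05007682504359847 [[ 0.999  0.003 -0.044]
 [ 0.044  0.003  0.999]
 [ 0.003 -1.     0.003]] [ 0.71558615  0.40820094 -0.43781878  1.73430663  0.19164887  1.0399278
  0.256312  ] [0.08978296 0.20722751 0.1913047 ]
152
rail slope,x@0 [-0.02398874  0.56323477] 0.5561587115137431 0.5690006870653507
42 [ 0.55702246 -0.05122227  0.11632111] [ 0.36570644 -0.06067506  0.05198841] [ 0.57650441 -0.04217984  1.23916852]
23 [0.4273118  0.07670158 0.17338587]
```

```bash
python3 -m handwheel '[{"dp":[0,25,0],"roll":0},{"dp":[0,25,0],"roll":0},{"dp":[0,25,0],"roll":0},{"dp":[0,25,0],"roll":0},{"dp":[0,25,0],"roll":0},{"dp":[0,25,0],"roll":0},{"dp":[0,25,0],"roll":0},{"dp":[0,20,0],"roll":0},{"dp":[0,7,0],"roll":0},{"dp":[0,0,0],"roll":0}]'
python3 - <<'E'
from h import *
im,d=env.get_image("top"); cv2.imwrite("pics/top1.png",cv2.resize(im[130:280,240:450,::-1],None,fx=3.8,fy=3.8))
im,d=env.get_image("side"); cv2.imwrite("pics/side1.png",cv2.resize(im[130:280,240:450,::-1],None,fx=3.8,fy=3.8))
E
```

```text
time_s: 4.5
tcp_pos: [0.5308, -0.2527, 0.2009]
tcp_rot: [-1.569, -0.025, 0.03]
ft_force: [-0.8, 0.6, 0.2]
finger_gap: 0.05
```

View pics/side1.png

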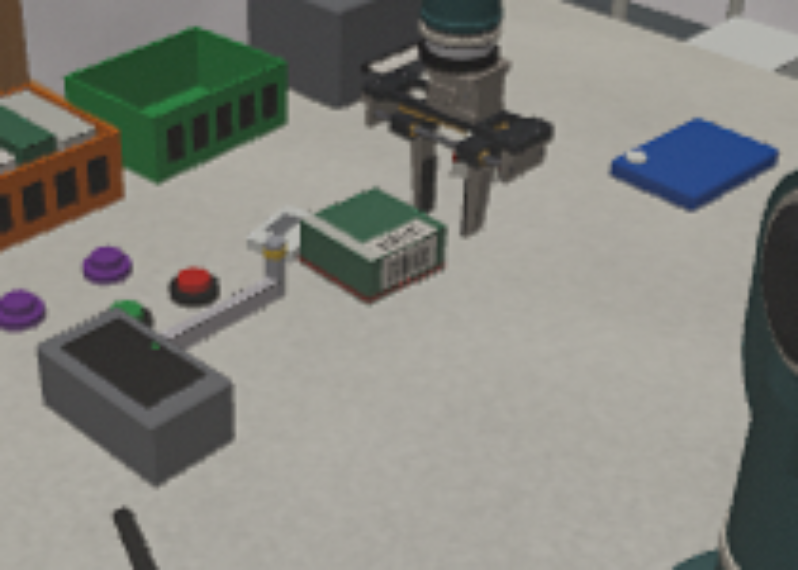

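View pics/top1.png

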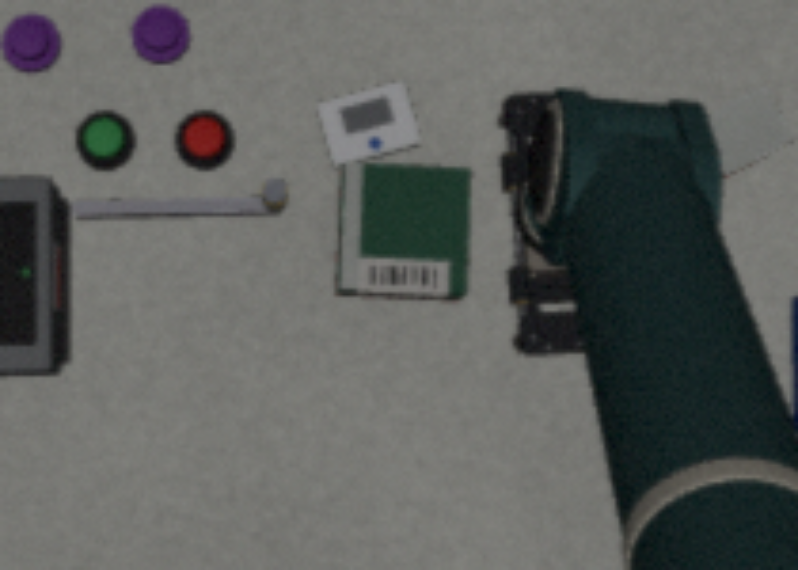

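The gripper is behind the carton, with both fingers at crop (425,190) and (475,210) in the side view. The carton hasn't moved. Next I push it towards the post.

```bash
python3 -m handwheel '[{"dp":[0,0,10],"roll":0},{"dp":[0,0,10],"roll":0},{"dp":[0,0,8],"roll":0},{"dp":[0,0,6],"roll":0},{"dp":[0,0,6],"roll":0},{"dp":[0,0,6],"roll":0},{"dp":[0,0,6],"roll":0},{"dp":[0,0,6],"roll":0},{"dp":[0,0,6],"roll":0},{"dp":[0,0,5],"roll":0},{"dp":[0,0,4],"roll":0}]'
python3 -m handwheel '[{"dp":[0,0,2],"roll":0},{"dp":[0,0,2],"roll":0}]'
python3 - <<'E'
from h import *
im,d=env.get_image("top"); cv2.imwrite("pics/top2.png",cv2.resize(im[130:280,240:450,::-1],None,fx=3.8,fy=3.8))
W=cloud("top",d);m=np.zeros((400,640),bool); m[160:215,305:370]=1
m&=(abs(W[...,2]-.05)<.006)&(W[...,1]<-.07); p=W[m][:,:2].astype(np.float32)*1000; print(cv2.minAreaRect(p)); print(env.sense()["tcp_pos"],env.sense()["ft_force"])
E
```

```text
time_s: 5.52
tcp_pos: [0.5289, -0.1792, 0.2027]
tcp_rot: [-1.571, -0.027, 0.028]
ft_force: [1.0, -3.6, 2.2]
finger_gap: 0.0499
time_s: 5.68
tcp_pos: [0.5288, -0.1756, 0.2026]
tcp_rot: [-1.571, -0.027, 0.028]
ft_force: [0.3, -3.2, 4.0]
finger_gap: 0.0499
((532.9605102539062, -113.44856262207031), (82.84859466552734, 101.77910614013672), 89.3206787109375)
[ 0.52881066 -0.17523809  0.20263778] [ 0.26630102 -2.42553079  2.95444403]
```

View pics/top2.png

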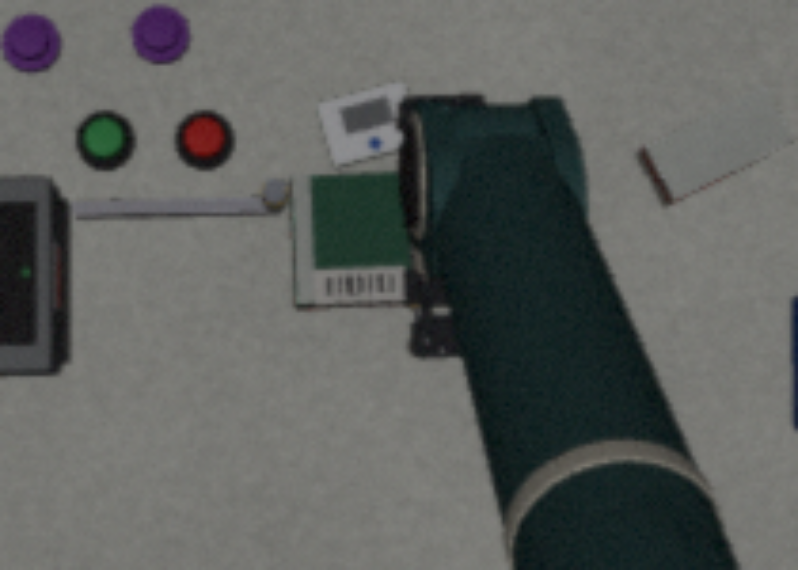

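```bash
for i in 1; do python3 -m handwheel '[{"dp":[0,0,2],"roll":0},{"dp":[0,0,2],"roll":0}]'; done; python3 -m handwheel '[{"dp":[0,0,2],"roll":0},{"dp":[0,0,1],"roll":0}]'
python3 - <<'E'
from h import *
im,d=env.get_image("top"); cv2.imwrite("pics/top3.png",cv2.resize(im[130:280,240:450,::-1],None,fx=3.8,fy=3.8))
W=cloud("top",d);m=np.zeros((400,640),bool); m[160:215,305:370]=1
m&=(abs(W[...,2]-.05)<.004)&(W[...,0]<.61); p=W[m][:,:2]*1000; print(p.min(0),p.max(0),np.percentile(p,[1,99],axis=0)); q=p[p[:,0]<545]; print(q.max(0)); print(env.sense()["tcp_pos"],env.sense()["ft_force"])
E
```

```text
time_s: 5.9
tcp_pos: [0.5286, -0.1724, 0.2026]
tcp_rot: [-1.572, -0.026, 0.027]
ft_force: [0.6, -9.4, 2.8]
finger_gap: 0.05
time_s: 6.07
tcp_pos: [0.5282, -0.1718, 0.2027]
tcp_rot: [-1.575, -0.024, 0.025]
ft_force: [-0.4, -13.4, 2.7]
finger_gap: 0.05
[ 482.40750141 -151.65063116] [583.00281   -43.0053573] [[ 482.67664775 -148.76085395]
 [ 580.76701814  -63.33586656]]
[544.9941766  -63.15351529]
[ 0.52816184 -0.17176837  0.20264671] [ -0.76479657 -11.07355823   2.22485377]
```

View pics/top3.png

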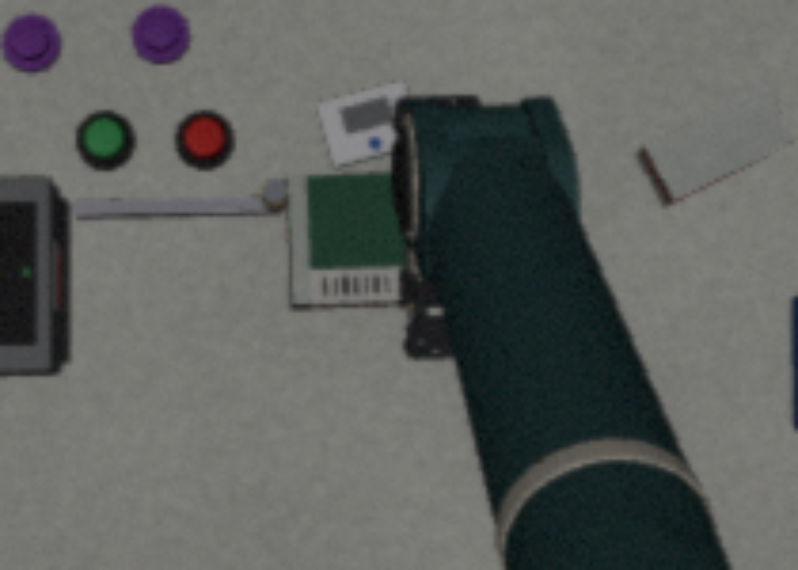

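The carton now bears on the post with about 12 N, and the logger hasn't moved. I'll swing it about the post with equal arc rows.

```bash
python3 -m handwheel '[{"dp":[-6.1,0,2.25],"roll":0.0524},{"dp":[-6.1,0,2.25],"roll":0.0524},{"dp":[-6.1,0,2.25],"roll":0.0524},{"dp":[-6.1,0,2.25],"roll":0.0524},{"dp":[-6.1,0,2.25],"roll":0.0524},{"dp":[-6.1,0,2.25],"roll":0.0524}]'; cat > look.py <<'E'
from h import *
import sys
n=sys.argv[1]
im,d=env.get_image("top"); cv2.imwrite(f"pics/top{n}.png",cv2.resize(im[110:260,210:420,::-1],None,fx=3.8,fy=3.8))
W=cloud("top",d);m=np.zeros((400,640),bool); m[160:225,262:370]=1
m&=(abs(W[...,2]-.05)<.004)&(W[...,0]<.61); m&=~((np.hypot(W[...,0]-.5645,W[...,1]+.0525)<.016))
m=cv2.morphologyEx(m.astype(np.uint8),cv2.MORPH_OPEN,np.ones((3,3)))>0
p=(W[m][:,:2]*1000).astype(np.float32); r=cv2.minAreaRect(p); print(len(p),r,cv2.boxPoints(r).round(0).tolist())
s=env.sense();print(s["time_s"],s["tcp_pos"].round(4),"f",s["ft_force"].round(1),"zaxis deg",np.degrees(np.arctan2(*Ro.from_rotvec(s["tcp_rot"]).as_matrix()[[1,0],2])).round(2),s["joint_pos"][6].round(2))
E
python3 look.py 4
```

```text
time_s: 6.62
tcp_pos: [0.493, -0.1537, 0.2026]
tcp_rot: [-1.561, 0.224, -0.224]
ft_force: [-0.8, -6.9, 2.2]
finger_gap: 0.05
616 ((520.0297241210938, -90.08719635009766), (81.56710052490234, 100.33112335205078), 71.21793365478516) [[459.0, -113.0], [554.0, -145.0], [581.0, -68.0], [486.0, -35.0]]
6.6667 [ 0.4921 -0.1531  0.2026] f [-3.4 -8.8  3.5] zaxis deg 73.52 -0.28
```

View pics/top4.png

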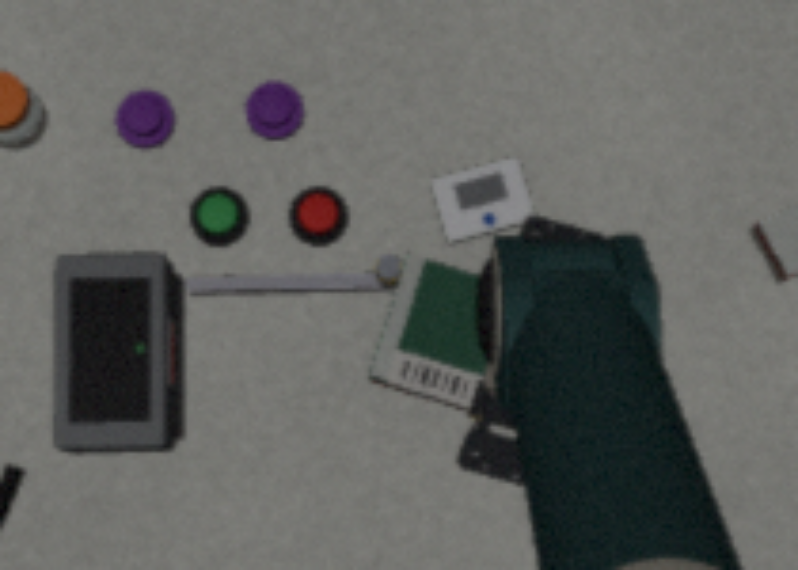

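The carton is swinging about the post and stays flush with the fingers at about -18°. I'll continue.

```bash
python3 -m handwheel '[{"dp":[-6.1,0,2.25],"roll":0.0524},{"dp":[-6.1,0,2.25],"roll":0.0524},{"dp":[-6.1,0,2.25],"roll":0.0524},{"dp":[-6.1,0,2.25],"roll":0.0524},{"dp":[-6.1,0,2.25],"roll":0.0524},{"dp":[-6.1,0,2.25],"roll":0.0524},{"dp":[-6.1,0,2.25],"roll":0.0524},{"dp":[-6.1,0,2.25],"roll":0.0524},{"dp":[-6.1,0,2.25],"roll":0.0524},{"dp":[-6.1,0,2.25],"roll":0.0524}]'; python3 look.py 5
```

```text
time_s: 7.5
tcp_pos: [0.4512, -0.1023, 0.2022]
tcp_rot: [-1.477, 0.632, -0.629]
ft_force: [-0.4, -1.7, 0.5]
finger_gap: 0.0501
282 ((515.110107421875, -48.61732864379883), (65.65222930908203, 109.65570831298828), 59.81925964355469) [[451.0, -49.0], [546.0, -105.0], [579.0, -48.0], [484.0, 7.0]]
7.55 [ 0.4506 -0.1012  0.2021] f [-2.9 -2.9  2.5] zaxis deg 43.72 -0.78
```

View pics/top5.png

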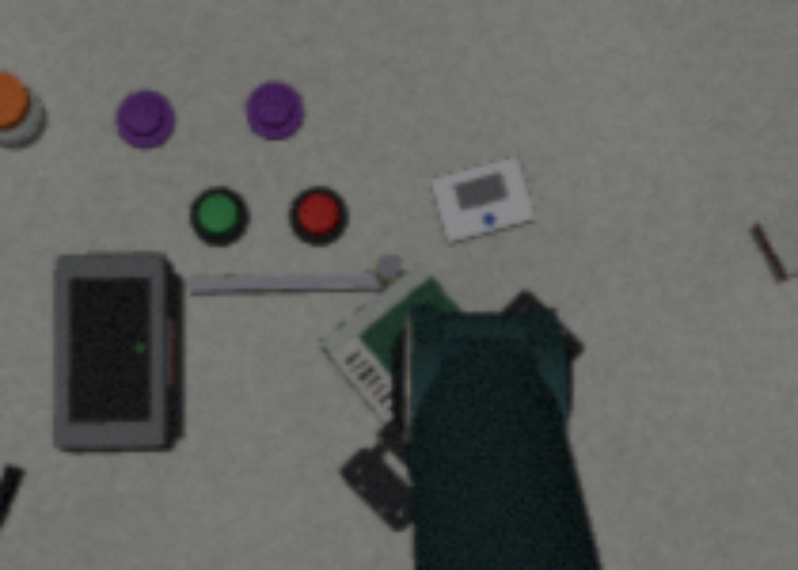

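```bash
python3 -m handwheel '[{"dp":[-6.1,0,3.0],"roll":0.0524},{"dp":[-6.1,0,3.0],"roll":0.0524},{"dp":[-6.1,0,2.6],"roll":0.0524},{"dp":[-6.1,0,2.6],"roll":0.0524},{"dp":[-6.1,0,2.6],"roll":0.0524},{"dp":[-6.1,0,2.4],"roll":0.0524}]'; python3 look.py 6
```

```text
time_s: 8.05
tcp_pos: [0.4418, -0.0639, 0.202]
tcp_rot: [-1.392, 0.875, -0.869]
ft_force: [-3.2, -4.3, 2.7]
finger_gap: 0.0499
188 ((532.7233276367188, -39.1702995300293), (37.25334167480469, 104.76709747314453), 7.267824172973633) [[508.0, 10.0], [521.0, -93.0], [558.0, -89.0], [545.0, 15.0]]
8.1 [ 0.4415 -0.0627  0.2019] f [-5.4 -3.1  4.4] zaxis deg 25.71 -1.09
```

View pics/top6.png

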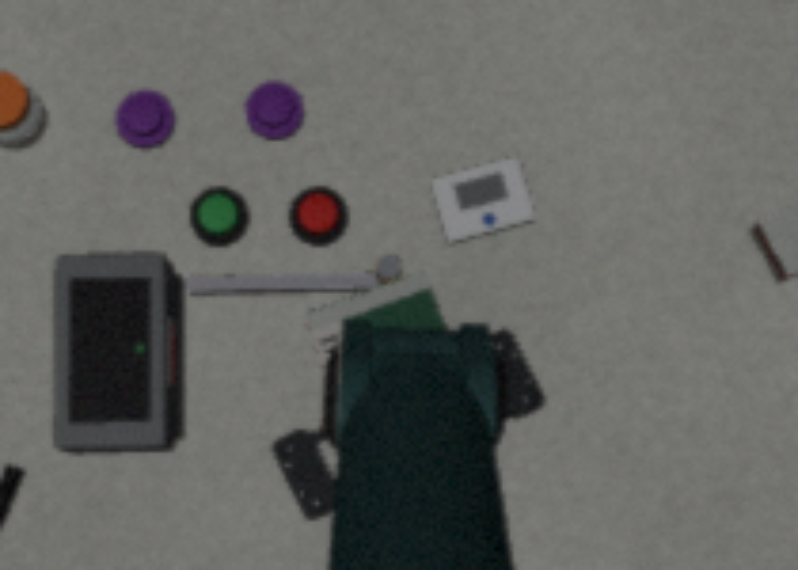

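Crop of the top view: the tape edge runs (310,308) to (430,278), so the carton is about 13° short of square. It leads the tool by about 10° and is pushed by one finger against the post. I'll finish the arc so that both fingers square it on the rail.

```bash
python3 -m handwheel '[{"dp":[-6,0,2],"roll":0.0524},{"dp":[-6,0,2],"roll":0.0524},{"dp":[-6,0,2],"roll":0.0524},{"dp":[-6,0,1.8],"roll":0.0524},{"dp":[-6,0,1.8],"roll":0.0524}]'; python3 look.py 7
```

```text
time_s: 8.52
tcp_pos: [0.4416, -0.0313, 0.2021]
tcp_rot: [-1.294, 1.069, -1.066]
ft_force: [-0.6, -0.3, 0.3]
finger_gap: 0.05
244 ((536.867919921875, -38.35717010498047), (32.913536071777344, 90.41510009765625), 6.168468475341797) [[516.0, 5.0], [525.0, -85.0], [558.0, -82.0], [548.0, 8.0]]
8.5667 [ 0.4417 -0.0301  0.2021] f [-0.3  0.5  0.3] zaxis deg 10.88 -1.36
```

View pics/top7.png

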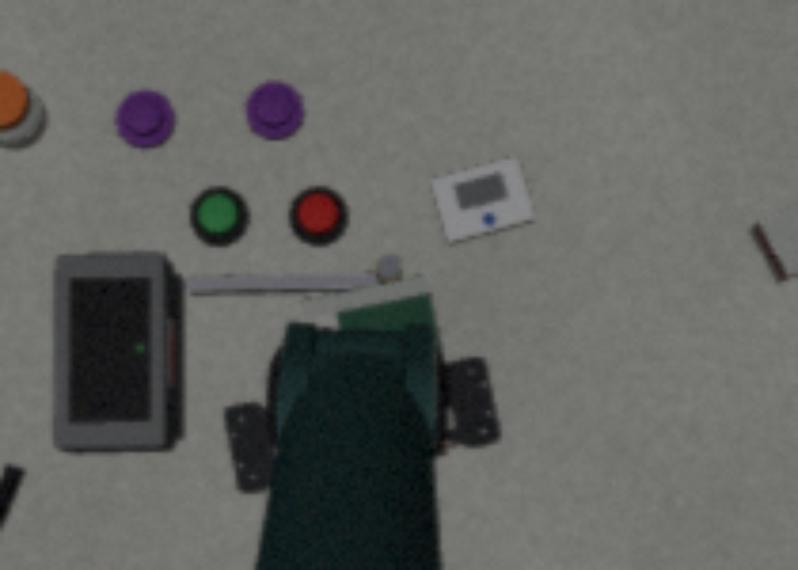

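```bash
python3 -m handwheel '[{"dp":[0,0,1],"roll":0.0563},{"dp":[0,0,1],"roll":0.0563},{"dp":[0,0,1],"roll":0.0563},{"dp":[0,0,2],"roll":0},{"dp":[0,0,2],"roll":0}]'; python3 look.py 8
```

```text
time_s: 8.98
tcp_pos: [0.4419, -0.0302, 0.2007]
tcp_rot: [-1.238, 1.206, -1.175]
ft_force: [-24.5, 2.8, 20.2]
finger_gap: 0.0499
230 ((540.6976318359375, -39.645606994628906), (34.50577163696289, 93.36066436767578), 4.102949142456055) [[520.0, 6.0], [527.0, -87.0], [561.0, -85.0], [555.0, 8.0]]
9.0333 [ 0.442  -0.0301  0.2007] f [-20.9   4.   15.7] zaxis deg 1.64 -1.48
```

View pics/top8.png

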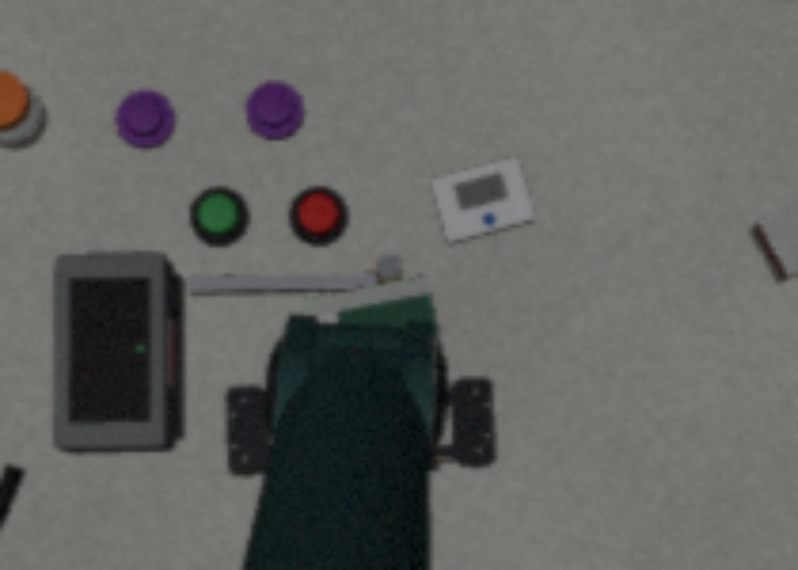

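```bash
python3 - <<'E'
from h import *
im,d=env.get_image("side"); cv2.imwrite("pics/side8.png",cv2.resize(im[150:270,230:380,::-1],None,fx=5,fy=5,interpolation=2))
f=lambda p:(210+p[0]/3.8,110+p[1]/3.8)
print(ray("top",[f((305,297)),f((425,277)),f((432,293)),f((338,312))],.05).round(4)); print(ray("top",[f((192,295)),f((370,291))],.022).round(4))
E
```

```text
[[ 0.5452  0.0122  0.05  ]
 [ 0.5602 -0.0809  0.05  ]
 [ 0.5476 -0.0861  0.05  ]
 [ 0.5333 -0.0132  0.05  ]]
[[ 0.5518  0.1028  0.022 ]
 [ 0.5539 -0.038   0.022 ]]
```

View pics/side8.png

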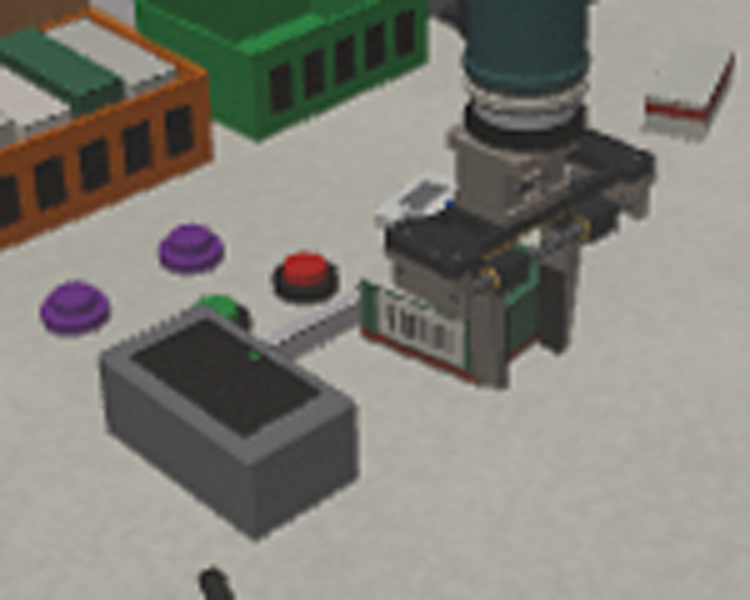

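The carton is about 9° short of square and 8 mm off the rail at its left end. Its rear corner is caught on the inner edge of the left finger, which is why it jammed. I'll back off, go over to its right side, and push along the rail with both fingers, touching the lagging rear edge first. That should square it as well.

```bash
python3 -m handwheel '[{"dp":[0,0,-8],"roll":0},{"dp":[0,0,-10],"roll":0},{"dp":[0,-25,0],"roll":0},{"dp":[0,-30,0],"roll":0},{"dp":[0,-15,0],"roll":0},{"dp":[0,0,0],"roll":-0.12},{"dp":[0,0,0],"roll":-0.12},{"dp":[0,0,0],"roll":-0.12},{"dp":[0,0,0],"roll":-0.12},{"dp":[0,0,0],"roll":-0.12},{"dp":[0,0,0],"roll":-0.12},{"dp":[0,0,0],"roll":-0.12},{"dp":[0,0,0],"roll":-0.12},{"dp":[0,0,0],"roll":-0.12},{"dp":[0,0,0],"roll":-0.12},{"dp":[0,0,0],"roll":-0.12},{"dp":[0,0,0],"roll":-0.12},{"dp":[0,0,0],"roll":-0.12},{"dp":[0,0,0],"roll":0}]'
python3 look.py 9
```

```text
time_s: 10.67
tcp_pos: [0.431, -0.0322, 0.2726]
tcp_rot: [-1.57, -0.012, 0.012]
ft_force: [0.9, 0.1, -0.1]
finger_gap: 0.0499
42 ((539.78759765625, -33.6099739074707), (16.052051544189453, 94.94906616210938), 5.0216474533081055) [[528.0, 13.0], [536.0, -82.0], [552.0, -80.0], [544.0, 14.0]]
10.7167 [ 0.431  -0.0323  0.2726] f [-0.7 -0.1 -0.2] zaxis deg 90.54 -0.13
```

View pics/top9.png

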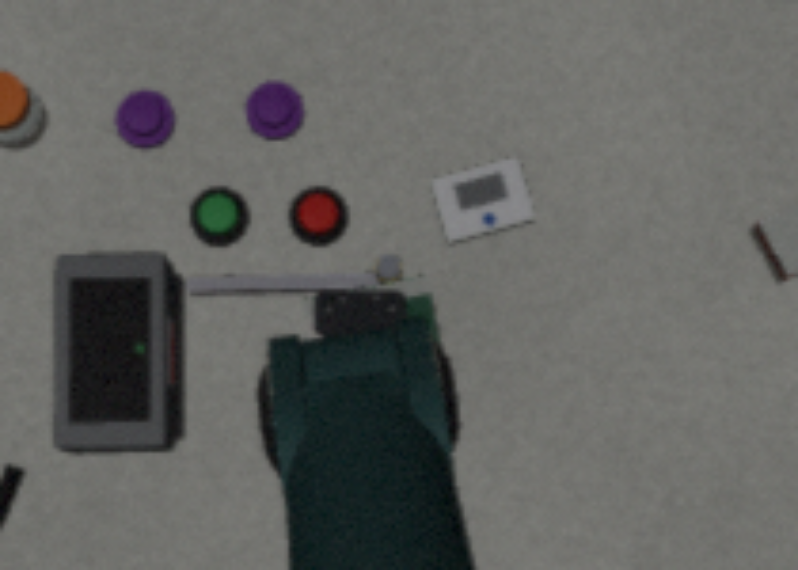

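```bash
python3 -m handwheel '[{"dp":[0,0,-22],"roll":0},{"dp":[0,0,-22],"roll":0},{"dp":[0,0,-22],"roll":0},{"dp":[0,0,-22],"roll":0},{"dp":[0,0,-22],"roll":0},{"dp":[22,0,0],"roll":0},{"dp":[22,0,0],"roll":0},{"dp":[20,0,0],"roll":0},{"dp":[0,20,0],"roll":0},{"dp":[0,20,0],"roll":0},{"dp":[0,20,0],"roll":0},{"dp":[0,8,0],"roll":0},{"dp":[0,0,0],"roll":0}]'
python3 look.py 10
```

```text
time_s: 11.8
tcp_pos: [0.4955, -0.1412, 0.2029]
tcp_rot: [-1.57, -0.005, 0.011]
ft_force: [-0.4, -0.1, -0.1]
finger_gap: 0.05
828 ((504.76104736328125, -41.4444694519043), (99.90657806396484, 100.49734497070312), 10.792011260986328) [[446.0, -1.0], [465.0, -100.0], [563.0, -81.0], [544.0, 17.0]]
11.85 [ 0.4961 -0.1413  0.2041] f [0.3 0.2 0.4] zaxis deg 90.58 0.06
```

View pics/top10.png

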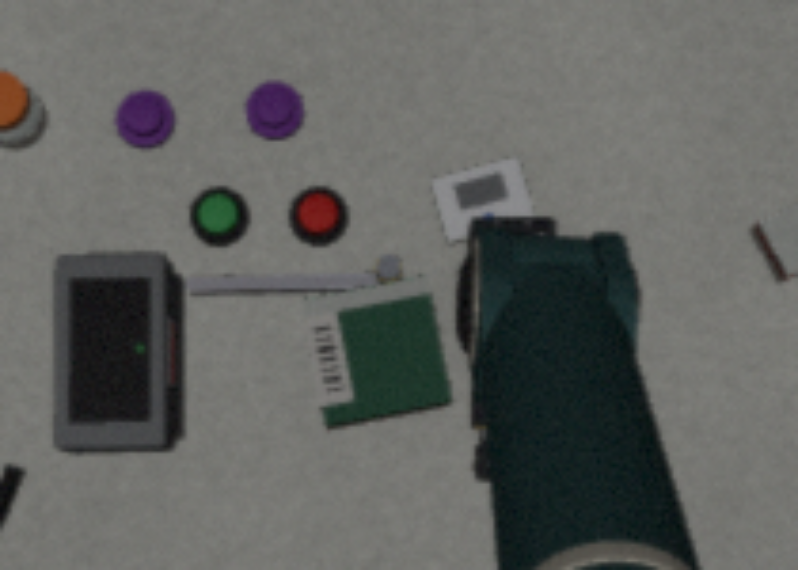

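The carton is at (505,-41) mm and about 11° short of square, with the label facing the scanner. The fingers are behind it, so I push along the rail.

```bash
python3 -m handwheel '[{"dp":[0,0,10],"roll":0},{"dp":[0,0,10],"roll":0},{"dp":[0,0,6],"roll":0},{"dp":[0,0,5],"roll":0},{"dp":[0,0,5],"roll":0},{"dp":[0,0,5],"roll":0},{"dp":[0,0,5],"roll":0},{"dp":[0,0,5],"roll":0},{"dp":[0,0,5],"roll":0},{"dp":[0,0,5],"roll":0}]'
python3 look.py 11
```

```text
time_s: 12.68
tcp_pos: [0.4954, -0.0808, 0.2047]
tcp_rot: [-1.572, -0.008, 0.009]
ft_force: [-1.5, -4.1, 2.4]
finger_gap: 0.0499
483 ((506.1899108886719, -5.827064514160156), (67.2541275024414, 97.9066390991211), 89.89388275146484) [[457.0, -39.0], [555.0, -40.0], [555.0, 28.0], [457.0, 28.0]]
12.7333 [ 0.4955 -0.0796  0.2047] f [-1.5 -1.9  2.1] zaxis deg 90.67 -0.05
```

View pics/top11.png

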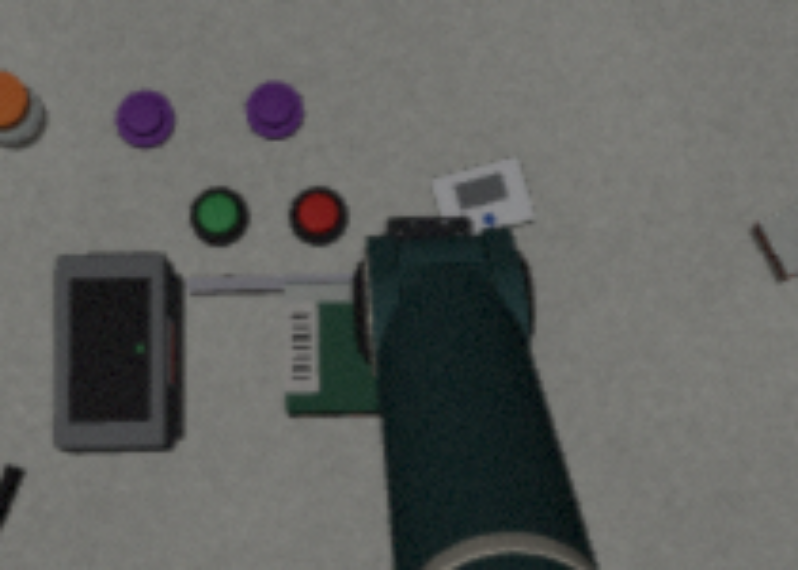

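Square and flush with the rail. I'll slide it on towards the stop.

```bash
python3 -m handwheel '[{"dp":[0,0,6],"roll":0},{"dp":[0,0,7],"roll":0},{"dp":[0,0,7],"roll":0},{"dp":[0,0,7],"roll":0},{"dp":[0,0,7],"roll":0},{"dp":[0,0,7],"roll":0},{"dp":[0,0,7],"roll":0},{"dp":[0,0,7],"roll":0},{"dp":[0,0,6],"roll":0},{"dp":[0,0,6],"roll":0},{"dp":[0,0,5],"roll":0},{"dp":[0,0,4],"roll":0}]'
python3 -m handwheel '[{"dp":[0,0,3],"roll":0},{"dp":[0,0,3],"roll":0},{"dp":[0,0,2],"roll":0}]'
python3 -m handwheel '[{"dp":[0,0,2],"roll":0},{"dp":[0,0,1],"roll":0}]'
python3 look.py 12
```

```text
time_s: 13.73
tcp_pos: [0.4945, -0.0046, 0.2046]
tcp_rot: [-1.572, -0.008, 0.009]
ft_force: [-2.5, -4.6, 3.1]
finger_gap: 0.0501
time_s: 13.98
tcp_pos: [0.4945, 0.0029, 0.2047]
tcp_rot: [-1.572, -0.008, 0.009]
ft_force: [-1.1, -11.9, 3.8]
finger_gap: 0.05
time_s: 14.15
tcp_pos: [0.4945, 0.0035, 0.2047]
tcp_rot: [-1.575, -0.006, 0.009]
ft_force: [-1.9, -15.9, 4.7]
finger_gap: 0.0501
86 ((479.9804992675781, 81.40383911132812), (44.31831359863281, 20.437753677368164), 0.3256281614303589) [[458.0, 91.0], [458.0, 71.0], [502.0, 71.0], [502.0, 92.0]]
14.2 [0.4945 0.0035 0.2047] f [ -2.7 -13.2   4.7] zaxis deg 90.54 -0.23
```

View pics/top12.png

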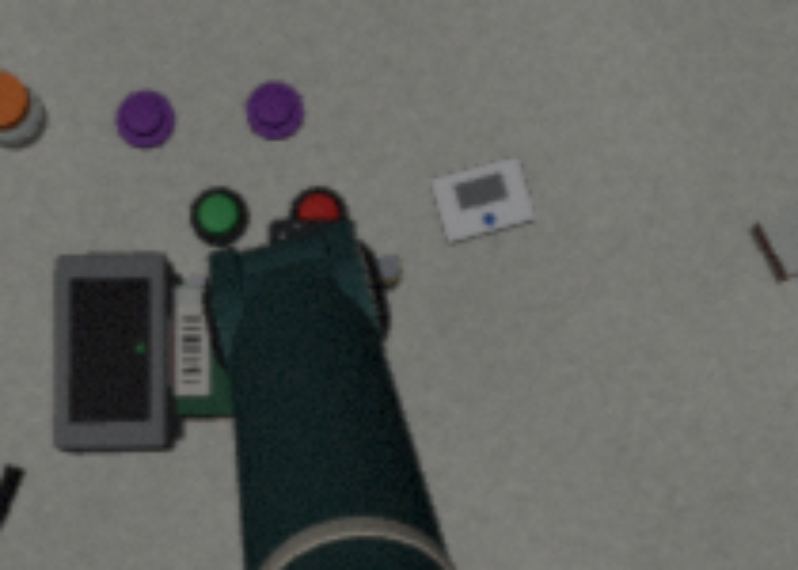

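The carton is against the stop with about 14 N reaction. I'll dwell, back off, lift, then check.

```bash
python3 -m handwheel '[{"dp":[0,0,0],"roll":0},{"dp":[0,0,0],"roll":0},{"dp":[0,0,0],"roll":0},{"dp":[0,0,0],"roll":0},{"dp":[0,0,-4],"roll":0},{"dp":[0,0,-8],"roll":0},{"dp":[0,0,-10],"roll":0},{"dp":[0,-25,0],"roll":0},{"dp":[0,-30,0],"roll":0},{"dp":[0,-30,0],"roll":0},{"dp":[0,0,-35],"roll":0},{"dp":[0,0,-35],"roll":0},{"dp":[0,0,-35],"roll":0},{"dp":[0,0,0],"roll":0}]' 0
python3 - <<'E'
from h import *
for c,b in(("top",(170,235,255,325)),("side",(225,170,330,260))):
    im,d=env.get_image(c); cv2.imwrite(f"pics/{c}13.png",cv2.resize(im[110:260,210:360,::-1] if c=="top" else im[170:270,220:345,::-1],None,fx=5,fy=5,interpolation=2))
    W=cloud(c,d); np.save(f"/tmp/{c}13.npy",d); rgb=im.astype(int)
    if c=="top":
        m=np.zeros((400,640),bool); m[160:225,250:300]=1; m&=(abs(W[...,2]-.05)<.005)
        p=(W[m][:,:2]*1000).astype(np.float32); r=cv2.minAreaRect(p); print(len(p),r,cv2.boxPoints(r).round(1).tolist())
    for n,z in(("green_button_top",0),("red_button_top",0)):
        print(c,n,[(np.round(r["uv"],1).tolist(),round(r["conf"],2),ray(c,r["uv"],.027)[0].round(4)) for r in env.landmark_of(c,n)][:3])
    # colour masks
    R,G,B=rgb[...,0],rgb[...,1],rgb[...,2]
    box=(155,178,255,305) if c=="top" else (195,222,260,302)
    for n,mm in(("green",(G>R+25)&(G>B+15)),("red",(R>G+50))):
        m=np.zeros((400,640),bool); m[box[0]:box[1],box[2]:box[3]]=1; m&=mm
        if m.sum(): v,u=np.nonzero(m); print(c,n,m.sum(),u.mean(),v.mean(),"med",np.median(W[m],0).round(4),"mean",W[m].mean(0).round(4))
    print(env.sense()["tcp_pos"],env.sense()["time_s"])
E
```

```text
time_s: 15.37
tcp_pos: [0.4961, -0.1278, 0.2903]
tcp_rot: [-1.574, -0.003, -0.001]
ft_force: [-0.6, 0.3, 0.0]
finger_gap: 0.0003
1172 ((506.10223388671875, 65.77057647705078), (129.7156982421875, 106.26897430419922), 0.2754022777080536) [[441.0, 118.5999984741211], [441.5, 12.300000190734863], [571.2000122070312, 12.899999618530273], [570.7000122070312, 119.19999694824219]]
top green_button_top [([263.6, 168.3], 0.59, array([0.6099, 0.0934, 0.027 ])), ([274.4, 137.0], 0.5, array([0.7067, 0.0612, 0.027 ])), ([247.9, 141.9], 0.47, array([0.6918, 0.1414, 0.027 ]))]
top red_button_top [([290.2, 159.8], 0.62, array([0.6355, 0.0133, 0.027 ])), ([256.6, 205.6], 0.3, array([0.4971, 0.1134, 0.027 ]))]
top green 86 266.80232558139534 165.59302325581396 med [0.6185 0.0836 0.0231] mean [0.619  0.0842 0.0227]
top red 83 293.28915662650604 165.5421686746988 med [0.6178 0.005  0.0223] mean [0.6187 0.0042 0.0221]
[ 0.49629133 -0.12061787  0.28977373] 15.5167
side green_button_top [([244.5, 210.7], 0.61, array([0.6791, 0.1559, 0.027 ])), ([274.8, 207.7], 0.59, array([0.6232, 0.07  , 0.027 ])), ([263.4, 197.0], 0.39, array([0.7066, 0.0569, 0.027 ]))]
side red_button_top [([287.2, 201.4], 0.59, array([0.6251, 0.0135, 0.027 ]))]
side green 149 292.13422818791946 213.53020134228188 med [0.5231 0.0691 0.0506] mean [0.5338 0.0676 0.0465]
side red 47 289.8510638297872 202.9787234042553 med [0.616  0.0072 0.0216] mean [0.6019 0.0202 0.0344]
[ 0.49633504 -0.11906606  0.28964496] 15.6667
```

View pics/top13.png

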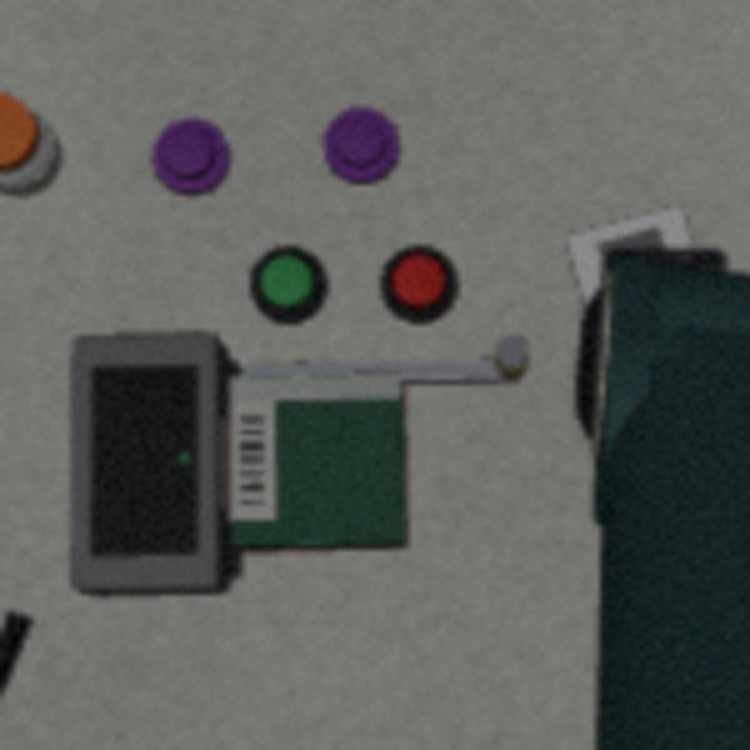

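View pics/side13.png

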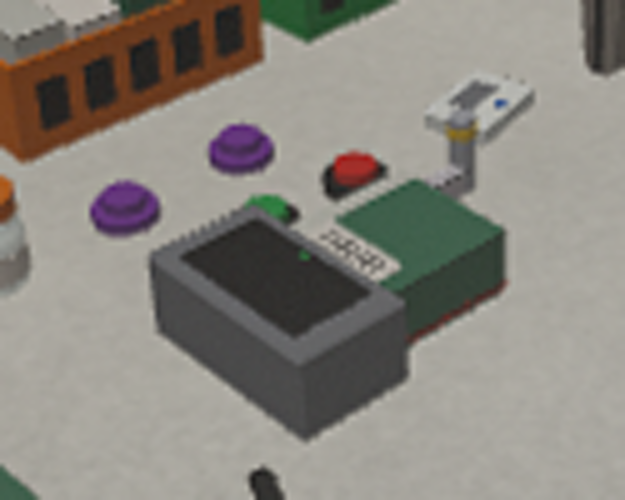

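```bash
python3 - <<'E'
from h import *
W=cloud("top",np.load("/tmp/top13.npy")); m=np.zeros((400,640),bool); m[160:225,250:300]=1
m&=(abs(W[...,2]-.05)<.006)&(W[...,1]>.0)&(W[...,1]<.1)
p=W[m]*1000
for a in range(15,100,15):
    q=p[(p[:,1]>a)&(p[:,1]<a+15)]; print(a,q[:,0].min().round(1),q[:,0].max().round(1))
for a in range(455,555,15):
    q=p[(p[:,0]>a)&(p[:,0]<a+15)]; print("x",a,q[:,1].min().round(1))
f=lambda p:(210+p[0]/5,110+p[1]/5)
print("ray lid edges",ray("top",[f((405,383)),f((407,545)),f((232,545)),f((238,378))],.05).round(4)*1000)
for z in(.022,.024,.027): print(ray("top",[(266.8,165.6),(293.3,165.5)],z).round(4))
E
```

```text
15 457.3 555.0
30 457.2 555.2
45 457.6 555.0
60 457.7 555.6
75 457.9 555.4
90 457.8 555.1
x 455 12.9
x 470 13.0
x 485 13.0
x 500 12.9
x 515 12.9
x 530 13.1
x 545 12.9
ray lid edges [[549.9  10.1  50. ]
 [454.4   9.1  50. ]
 [455.4 110.7  50. ]
 [553.6 108.   50. ]]
[[0.6191 0.0843 0.022 ]
 [0.6189 0.0041 0.022 ]]
[[0.6187 0.0841 0.024 ]
 [0.6185 0.0041 0.024 ]]
[[0.6181 0.0838 0.027 ]
 [0.6179 0.004  0.027 ]]
```

The carton is home: right side at y=13.0 mm across its whole width, label at about 113, far side at x≈555 and parallel to the rail.

There are four candidate buttons in the 5x crop (real top-view pixels in brackets): green on black at (288,283) [267,166], red on black at (420,283) [293,166], and the purple decoys at (190,155) and (362,145). The green cap in the black housing is the one to press. The crop confirms it, and it lies at (0.619, 0.084, 0.0225).

```bash
python3 -m handwheel '[{"dp":[30,0,0],"roll":0},{"dp":[30,0,0],"roll":0},{"dp":[30,0,0],"roll":0},{"dp":[32,0,0],"roll":0},{"dp":[0,0,30],"roll":0},{"dp":[0,0,30],"roll":0},{"dp":[0,0,30],"roll":0},{"dp":[0,0,30],"roll":0},{"dp":[0,0,30],"roll":0},{"dp":[0,0,30],"roll":0},{"dp":[0,0,23],"roll":0},{"dp":[0,0,0],"roll":0},{"dp":[0,0,0],"roll":0}]'
python3 - <<'E'
from h import *
s=env.sense();print(s["tcp_pos"],s["ft_force"]); M=Ro.from_rotvec(s["tcp_rot"]).as_matrix(); print(M.round(3), "tip",s["tcp_pos"]+.19*M[:,1])
e=np.array([.6188,.0842,.0225])-s["tcp_pos"]-.19*M[:,1]; print("to button in tool mm",(M.T@e*1000).round(1))
im,d=env.get_image("side"); cv2.imwrite("pics/side14.png",cv2.resize(im[130:270,200:345,::-1],None,fx=4,fy=4,interpolation=2))
E
```

```text
time_s: 16.75
tcp_pos: [0.6153, 0.0872, 0.2895]
tcp_rot: [-1.57, -0.013, 0.014]
ft_force: [-0.4, -0.1, -0.3]
finger_gap: 0.0006
[0.61528905 0.08717193 0.28953512] [-0.44050684 -0.1139014  -0.27450683]
[[ 1.    -0.    -0.017]
 [ 0.017  0.001  1.   ]
 [-0.    -1.     0.001]] tip [0.61521729 0.08734496 0.09953522]
to button in tool mm [ 3.6 77.  -3.3]
```

View pics/side14.png

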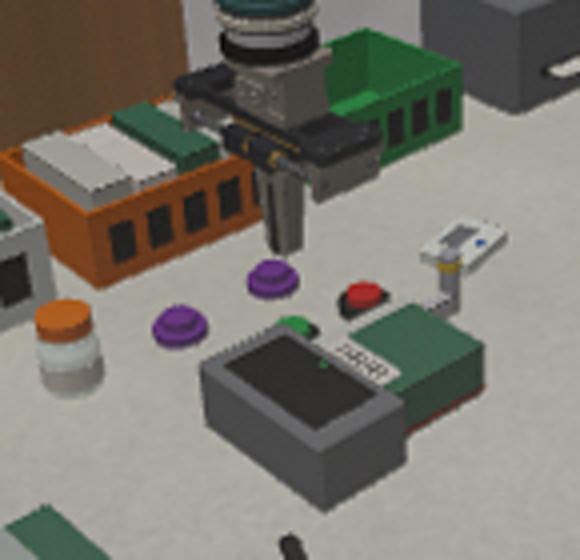

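The fingers are closed, with their tips at crop (285,245), above the green button at (298,326). Nothing is in the way, so I lower onto it.

```bash
python3 -m handwheel '[{"dp":[3.6,15,-3.3],"roll":0},{"dp":[0,20,0],"roll":0},{"dp":[0,20,0],"roll":0},{"dp":[0,14,0],"roll":0},{"dp":[0,4,0],"roll":0},{"dp":[0,2,0],"roll":0}]'
python3 -m handwheel '[{"dp":[0,2,0],"roll":0},{"dp":[0,2,0],"roll":0},{"dp":[0,0,0],"roll":0}]'
python3 -m handwheel '[{"dp":[0,2,0],"roll":0},{"dp":[0,0,0],"roll":0}]'
```

```text
time_s: 17.3
tcp_pos: [0.6192, 0.0795, 0.213]
tcp_rot: [-1.571, -0.006, 0.01]
ft_force: [-0.7, 0.4, 0.4]
finger_gap: 0.0006
time_s: 17.55
tcp_pos: [0.6198, 0.0804, 0.2113]
tcp_rot: [-1.571, -0.01, 0.008]
ft_force: [-0.8, -0.4, 1.6]
finger_gap: 0.0005
time_s: 17.72
tcp_pos: [0.6199, 0.0804, 0.2094]
tcp_rot: [-1.571, -0.01, 0.007]
ft_force: [-0.3, -0.8, 2.2]
finger_gap: 0.0002
```

```bash
python3 -m handwheel '[{"dp":[0,2,0],"roll":0},{"dp":[0,2,0],"roll":0},{"dp":[0,0,0],"roll":0}]'
python3 -m handwheel '[{"dp":[0,2,0],"roll":0},{"dp":[0,2,0],"roll":0},{"dp":[0,0,0],"roll":0}]'
```

```text
time_s: 17.97
tcp_pos: [0.62, 0.0805, 0.2064]
tcp_rot: [-1.571, -0.01, 0.008]
ft_force: [-3.4, -2.1, 11.8]
finger_gap: 0.0004
time_s: 18.22
tcp_pos: [0.6202, 0.0807, 0.2059]
tcp_rot: [-1.572, -0.01, 0.008]
ft_force: [-11.8, -3.8, 37.2]
finger_gap: 0.0002
```

The button bottomed out: the force rose steeply past its 4 N spring and the tip stopped. I'll lift off and check.

```bash
python3 -m handwheel '[{"dp":[0,-8,0],"roll":0},{"dp":[0,-20,0],"roll":0},{"dp":[0,-30,0],"roll":0},{"dp":[0,-35,0],"roll":0},{"dp":[0,-35,0],"roll":0},{"dp":[0,-35,0],"roll":0},{"dp":[0,0,-35],"roll":0},{"dp":[0,0,-35],"roll":0},{"dp":[0,0,-35],"roll":0},{"dp":[0,0,-35],"roll":0},{"dp":[0,0,-35],"roll":0},{"dp":[0,0,-35],"roll":0},{"dp":[0,0,0],"roll":0},{"dp":[0,0,0],"roll":0},{"dp":[0,0,0],"roll":0}]'
python3 - <<'E'
from h import *
im,d=env.get_image("top"); W=cloud("top",d); cv2.imwrite("pics/top15.png",im[...,::-1])
m=np.zeros((400,640),bool); m[160:225,250:300]=1
m&=(abs(W[...,2]-.05)<.006)&(W[...,1]>.0)&(W[...,1]<.1); p=W[m]*1000
print(len(p),p[:,:2].min(0),p[:,:2].max(0))
for x0 in(460,500,540): q=p[abs(p[:,0]-x0)<8]; print(x0,q[:,1].min())
for y0 in(25,90): q=p[abs(p[:,1]-y0)<8]; print(y0,q[:,0].max(),q[:,0].min())
print("green z",np.median(W[163:169,264:270,2]),"red z",np.median(W[163:169,291:296,2])); print(env.sense()["tcp_pos"],env.sense()["ft_force"])
E
```

```text
time_s: 19.47
tcp_pos: [0.6218, -0.1284, 0.3633]
tcp_rot: [-1.569, -0.009, 0.01]
ft_force: [-0.8, 0.2, 0.2]
finger_gap: 0.0009
1003 [457.23698656  12.80238413] [555.65973543  98.29048847]
460 13.082778364285442
500 13.01176095777848
540 12.815708288985238
25 555.0892421709473 457.2369865566994
90 555.4289456048898 457.8210099705903
green z 0.022722507735046964 red z 0.02301795931927007
[ 0.62196879 -0.12754209  0.36342908] [-0.74538925 -0.54351777 -0.29341473]
```

View pics/top15.png

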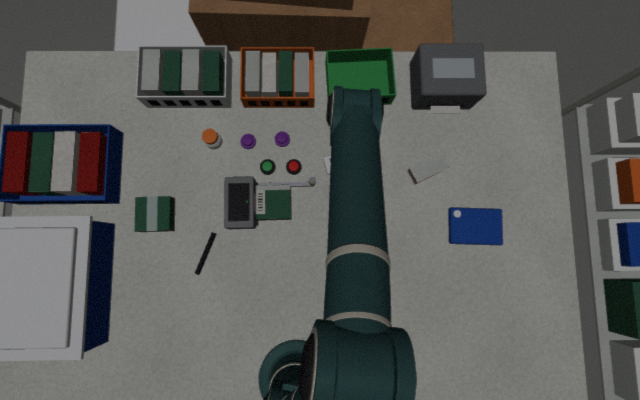

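The carton is still home at (273,205). The green button is up again, at z 22.7 mm like the red one. The bystanders are where they were and the arm is clear, so I'm handing in.

```bash
python3 -c "
from plant import env
print(env.hand_in(), env.sense()['time_s'])"
```

```text
the job is handed in; nothing more can be done
the job is handed in; nothing more can be done
```

The carton is home against the stop bar with its label facing the scanner, and I pressed the green button to its stop. I handed in at about 19.5 s; no verdict is reported.

**What I did:** I pushed the carton against the post with both fingers and swung it clockwise about the post. I then pushed it along the rail to the stop bar, pressed the green button with closed fingers and moved the arm clear.

**Last checks:**
- **Carton:** its rear side is at y ≈ 13 mm, level to 0.3 mm across its width, which puts the label at about 113 mm, on the stop bar. The side by the rail is parallel to it. Its depth reading of x ≈ 555 mm is 2–3 mm past my estimate of the rail face, within calibration error.
- **Buttons:** the green button bottomed out, with the force rising to about 37 N against its 4 N spring. It came back up to z ≈ 22.7 mm. The red button stayed up throughout.
- **Bystanders:** the top views show none of them moved. In the last view the arm hides most of the logger; it was in place in earlier ones.

**What went less well:**
- **Swing:** about 10° short of square, a carton corner caught on a finger with about 24 N sideways force and 20 N upward. I backed off and squared the carton while pushing it along the rail.
- **Not measured directly:** I had no reading of the contact force at the post. The wrist force showed the carton pressed against it through most of the turn, from about 9 N at 18° to 4 N at about 60°.

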